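# Set up the slide-staining set on the bench shaker

## Robot

A 6-joint arm with a two-finger parallel gripper is mounted at the origin on the work surface. World frame = base frame: x ahead of the robot, y to its left, z up, the work surface at z = 0. Lengths are in mm, angles in rad, forces in N, time in s.
With the tool pointing down it reaches from about 275 to 750 mm from the base axis. Payload 10.2 kg.
Tool frame: the origin (TCP) lies on the centre line of the jaws, within the pads' length; the fingertips stand 19 mm ahead of it and the grasp point (between the pads) is the TCP; z points along the fingers, y is the line along which they close (so a half turn about z gives the same grasp; the last joint's range is limited). The gripper opens to 85 mm and grips with 20 to 120 N. Pads are 22 mm wide; open, the fingers measure 114 mm over their backs; the gripper's body (76 mm by 85 mm) begins 54 mm behind the grasp point. The pads swing forward as they close: fully open they stand 13 mm farther back than shut.
Start: joints at [1.113, 0.313, 1.498, -0, 1.331, -0.223], TCP at [122.153, 510.598, 250.294] pointing down, gripper open.
Joint ranges: [-2.94, 2.94], [-0.97, 2.17], [0.19, 2.56], [-1.23, 4.37], [0.02, 3.11], [-2.88, 2.88]. Speed limits (rad/s): [2.39, 2.39, 3.01, 3.14, 3.14, 3.14].

## Interface

Orientations are given as a unit quaternion [w, x, y, z].
In Python, from rig import sense, capture, finish_job, regions_of, mark_of gives the robot as it stands.
- The arm moves only by the tool jog_arm, never from a script. Its argument "series" is text: rows parted by semicolons, each of 7 numbers parted by spaces: the shift along the tool's x, y, z in units of 0.4 m (1.0 is 0.4 m), then the turn, a rotation vector about the tool's x, y, z in units of pi/2 rad (1.0 is pi/2 rad), then the opening, from -1 (shut) to 1 (fully open). A call has 1 to 20 rows; each row is the pose to reach, as a shift and turn from the pose commanded when the call began, along the tool's axes at that moment; what a row does not reach only later rows make up. A row lasts 1/8 s, in which the tool goes at most 62.5 mm and 10.7 degrees, less where a joint would pass 70% of its speed; a pose out of reach is approached as far as the arm can. A call with a number of a shift or a turn outside -1 to 1 is refused whole. A call with a gripper value outside its range is refused whole. The fingers move at their own pace and stop on an object; "grip_force" is the grip in N (left out, the last holds). Time passes only in rows, so rows that repeat a pose let the fingers close. It gives the time, the measured TCP pose, the force, the opening and the grip force at its end, in the units of the state.
- sense(): the state, without advancing time (a new reading comes with each control period).
- capture(name): name is "scene" or "side" or "wrist"; returns a dict with "img" (400x640x3 uint8, red, green, blue), "intrinsics" (3x3 intrinsics, pixels), "R" (3x3) and "t" (3): a world point X has camera coordinates R X + t. Camera axes: x right, y down, z forward; pixel columns grow to the right and rows downward; lengths in mm; the calibration is good to about 2 mm. A picture is of the moment at which its call begins. There is no depth.
- finish_job(): hands the job in; it is judged then, once.
Trained networks look in a picture, given as the dict that the camera call returned (one of the last four; its "shot" number tells which), for a name from the list of things; names that differ only in an ending like _2 or _b are one class to them, and where a whole thing is asked for, a point or a joint stands for the part that bears it (a point fixed in the world has none). Each returns a list of dicts, best first, with "confidence" (0 to 1); they miss things now and then, are a little off and sometimes report something else, mostly with a low value. They report only what shows in the picture. A call takes as long as a camera call. They do not tell look-alikes from the thing itself.
- regions_of(label, picture): "region" (400x640 bool, what is visible of it) and "point" ([row, column] in pixels, amid what is visible of it).
- mark_of(label, picture): "point" ([row, column] in pixels: a listed point, or the origin of a listed thing).
The state is a dict: "time_s": time; "joints": joint angles; "dq": joint speeds; "tau": joint torques, N m; "eef_pos": TCP position; "ee_rot": TCP orientation; "force": force on the tool from outside, world axes, zero at the start; "wrist_torque": the same for the moment, N m; "grip_width": opening from 0.0 (shut) to 1.0 (fully open); "grip_force": force on a finger pad.
Only numpy, scipy, OpenCV 4.12 (cv2) and the standard library are available. Lean on these libraries where they do the work, as an engineer would, in place of code of your own. Each camera call takes 0.05 s, during which the arm holds its last target. There are 200 camera calls.

## Task

Set up the staining set on the bench shaker (not on the light box), in this order: lay the rubber base plate flat in the middle of the shaker's platform, lengthways along it; stand the white dish squarely in the middle of the plate, the same way round; lower the steel rack of slides by its handle upright down to the floor of the dish; then close the dish with its lid, fully seated. Let go of each piece before fetching the next, and leave the bottle, the wooden slide box and the loupe where they stand.

Things in the scene. Friction and masses are not known exactly. Their poses are not given: they have to be found in the camera images.
- shaker: Target: bench shaker, fixed: grey box 150 (own x) x 200 (y) x 65 mm high, its whole top a bare flat steel platform; black knob and panel on its -x side. Origin: centre of its underside; platform at z 65 mm, long direction y. On the left or right of the table, turned up to 0.3 rad.
- lightbox: Not the target. Slide viewing light box, fixed, grey frame with a white panel on top, 150 x 200 x 28 mm high, on the other side of the table. Origin: centre of its underside, long direction y.
- pad: Base plate: loose flat black slab of hard rubber, 62 mm (own x) x 114 mm (y) x 20 mm thick, 150 g. Origin: centre of its underside, z up. Can be gripped across its 62 mm. Either way round will do.
- dish: Loose open rectangular white ceramic dish, outside 52 (own x) x 98 (y) x 74 mm high, walls 4 mm, floor 4 mm thick, mouth 44 x 90 mm. About 280 g. Origin: centre of its underside, z up. Can be gripped across its 52 mm. Either way round will do.
- rack: Loose steel slide rack, 34 (own x) x 80 mm (y), 60 high, 120 g, holding five glass slides on edge (29 mm high). Handle arched over its middle: a bar along x, 34 long, 10 thick (y), at z 46 to 60 mm, free below; grip it across its 10 mm, along y. Origin: centre of underside, z up. Fits the dish lengthways (5 mm play each side), either way round; its handle then stays below the rim.
- lid: Loose white ceramic lid: plate 60 (own x) x 106 mm (y), 5 thick, on a locating block 34 x 80 x 5 mm that drops into the dish's mouth (5 mm play each side); on top an upright grip 12 thick (x), 40 long (y), at z 10 to 42 mm. 120 g. Origin: centre of the block's underside (it rests on it), z up; seated, 69 mm above the dish's origin. Either way round.
- reagent: Bystander: loose amber bottle with a black cap, 48 mm diameter, 95 mm high. Origin: centre of its underside.
- mailer: Bystander: loose wooden slide box 55 x 85 x 28 mm with a paper label on top. Origin: centre of its underside.
- loupe: Bystander: loose black cylindrical loupe, 42 mm diameter, 42 mm high. Origin: centre of its underside.
There are look-alikes about, which are no part of the job. What is shaped like the dish but green, turquoise or yellow is not meant.

How it is judged (in metres and radians):
On the way, in this order (a step that is already met when the one before it is completed fails the run):
1. the base plate lies on the middle of the shaker, lengthways, let go (horizontal distance between pad and shaker below 0.015 m and z of pad in the frame of shaker between 0.062 and 0.069 m and angle between the y axis of pad and the y axis of shaker, either way round below 0.2 rad and contact force between the fingers and pad below 0.3 N), for 0.2 s.
2. the dish stands on the base plate, let go (horizontal distance between pad and shaker below 0.015 m and z of pad in the frame of shaker between 0.062 and 0.069 m and angle between the y axis of pad and the y axis of shaker, either way round below 0.2 rad and horizontal distance between dish and pad below 0.01 m and z of dish in the frame of pad between 0.017 and 0.023 m and angle between the y axis of dish and the y axis of pad, either way round below 0.17 rad and contact force between the fingers and dish below 0.3 N), for 0.2 s.
3. the rack stands on the floor of the dish, let go (horizontal distance between dish and pad below 0.01 m and z of dish in the frame of pad between 0.017 and 0.023 m and angle between the y axis of dish and the y axis of pad, either way round below 0.17 rad and x of rack in the frame of dish between -0.009 and 0.009 m and y of rack in the frame of dish between -0.009 and 0.009 m and z of rack in the frame of dish between 0.001 and 0.008 m and angle between rack's own z axis and vertical below 0.06 rad and contact force between the fingers and rack below 0.3 N), for 0.2 s.
4. the lid is seated on the dish, let go (x of rack in the frame of dish between -0.009 and 0.009 m and y of rack in the frame of dish between -0.009 and 0.009 m and z of rack in the frame of dish between 0.001 and 0.008 m and angle between rack's own z axis and vertical below 0.06 rad and x of lid in the frame of dish between -0.009 and 0.009 m and y of lid in the frame of dish between -0.009 and 0.009 m and z of lid in the frame of dish between 0.066 and 0.072 m and angle between lid's own z axis and vertical below 0.05 rad and contact force between the fingers and lid below 0.3 N), for 0.2 s.
At the end, for the whole second after the job is handed in: Base plate flat on the shaker, centred within 15 mm, along it within 0.2 rad; dish on the plate, centred within 10 mm, along it within 0.17 rad; rack upright on the dish's floor; lid seated level with its block in the mouth; all let go and at rest (horizontal distance between pad and shaker below 0.015 m and z of pad in the frame of shaker between 0.062 and 0.069 m and angle between the y axis of pad and the y axis of shaker, either way round below 0.2 rad and horizontal distance between dish and pad below 0.01 m and z of dish in the frame of pad between 0.017 and 0.023 m and angle between the y axis of dish and the y axis of pad, either way round below 0.17 rad and x of rack in the frame of dish between -0.009 and 0.009 m and y of rack in the frame of dish between -0.009 and 0.009 m and z of rack in the frame of dish between 0.001 and 0.008 m and angle between rack's own z axis and vertical below 0.06 rad and x of lid in the frame of dish between -0.009 and 0.009 m and y of lid in the frame of dish between -0.009 and 0.009 m and z of lid in the frame of dish between 0.066 and 0.072 m and angle between lid's own z axis and vertical below 0.05 rad and linear speed of each of pad, dish, rack, lid below 0.02 m/s); the robot touches nothing.
It fails at once if the bottle is moved more than 30 mm (distance of reagent from where it was at the start of the episode above 0.03 m).
It fails at once if the wooden slide box is moved more than 30 mm (distance of mailer from where it was at the start of the episode above 0.03 m).
It fails at once if the loupe is moved more than 30 mm (distance of loupe from where it was at the start of the episode above 0.03 m).
It also fails if it takes over 120 s, if anything falls off the work surface, if the arm or the gripper's body presses on something with over 40 N, if the wrist force passes 120 N, or if a joint passes its speed limit or range.

## Working session

There is one attempt and no reset: what is moved stays moved. The work goes in short steps, Python scripts to look and compute and a tool call to move; the robot and the scene stay as the last step left them, time stands still between calls to the robot, and variables do not carry over. Pictures are saved under pics/ and viewed, at most 15 in all, crops included, and the job is handed in when it is done.

Besides the shell and the picture viewer there is one more tool, called after "Emit:" as a command line: name --argument value ..., lists and objects as JSON in quotes. jog_arm: Moves the arm, as the interface text tells. Shifts and turns lie within -1 to 1; 1 stands for 0.4 m of shift or pi/2 rad of turn. Its arguments: {"type":"object","properties":{"series":{"type":"string"},"grip_force":{"type":"number"}},"required":["series"]}

```bash
mkdir -p pics; ls; python3 - <<'E'
from rig import *
import cv2, numpy as np
s=sense(); print({k:np.round(v,3) for k,v in s.items()})
for n in ["scene","side"]:
    p=capture(n); cv2.imwrite(f"pics/{n}0.png",p["img"][...,::-1])
    print(n,np.round(p["intrinsics"],1).tolist(),np.round(-p["R"].T@p["t"],0))
    for l in "shaker lightbox pad dish rack lid reagent mailer loupe".split():
        print(l,[(np.round(m["point"]).tolist(),round(m["confidence"],2)) for m in mark_of(l,p)][:4])
E
```

```text
pics
{'time_s': np.float64(0.0), 'joints': array([ 1.113,  0.313,  1.498, -0.   ,  1.331, -0.223]), 'dq': array([-0.001, -0.   , -0.   , -0.   ,  0.001, -0.001]), 'tau': array([ 1.0000e-03, -4.1226e+01, -2.5975e+01, -0.0000e+00,  4.0000e-03,
       -0.0000e+00]), 'eef_pos': array([122.041, 510.379, 249.736]), 'ee_rot': array([-0.   ,  0.117,  0.993, -0.001]), 'force': array([-0.047, -0.09 ,  0.65 ]), 'wrist_torque': array([0.056, 0.026, 0.012]), 'grip_force': np.float64(0.0), 'grip_width': np.float64(1.001)}
scene [[504.3, 0.0, 320.9], [0.0, 504.3, 200.9], [0.0, 0.0, 1.0]] [1288.  252.  995.]
shaker [([236.0, 456.0], 0.65), ([207.0, 366.0], 0.22)]
lightbox [([169.0, 198.0], 0.61)]
pad [([209.0, 365.0], 0.66)]
dish [([162.0, 346.0], 0.93), ([187.0, 287.0], 0.79), ([122.0, 254.0], 0.78), ([146.0, 284.0], 0.7)]
rack [([254.0, 346.0], 0.63)]
lid [([238.0, 267.0], 0.97)]
reagent [([237.0, 181.0], 0.67)]
mailer [([303.0, 290.0], 0.94), ([211.0, 366.0], 0.73)]
loupe [([305.0, 411.0], 0.83), ([234.0, 461.0], 0.5)]
side [[502.3, 0.0, 327.1], [0.0, 502.3, 199.5], [0.0, 0.0, 1.0]] [  27. -680.  862.]
shaker [([138.0, 248.0], 0.64)]
lightbox [([327.0, 412.0], 0.87)]
pad [([192.0, 295.0], 0.97)]
dish [([234.0, 262.0], 0.88), ([296.0, 302.0], 0.79), ([361.0, 306.0], 0.69), ([246.0, 336.0], 0.59)]
rack [([172.0, 342.0], 0.86), ([326.0, 411.0], 0.57)]
lid [([215.0, 397.0], 0.94)]
reagent [([257.0, 471.0], 0.89)]
mailer []
loupe [([121.0, 335.0], 0.74), ([328.0, 411.0], 0.66)]
```

View pics/scene0.png

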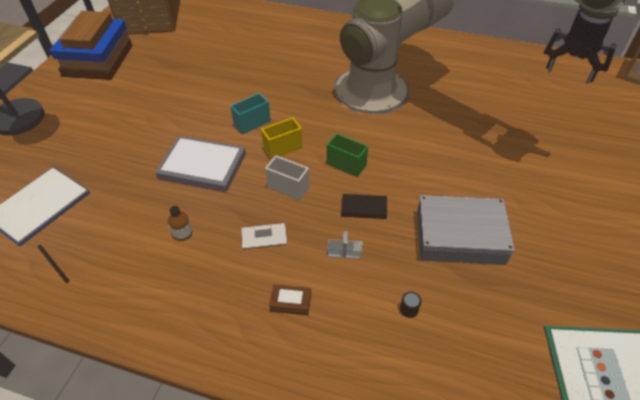

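View pics/side0.png

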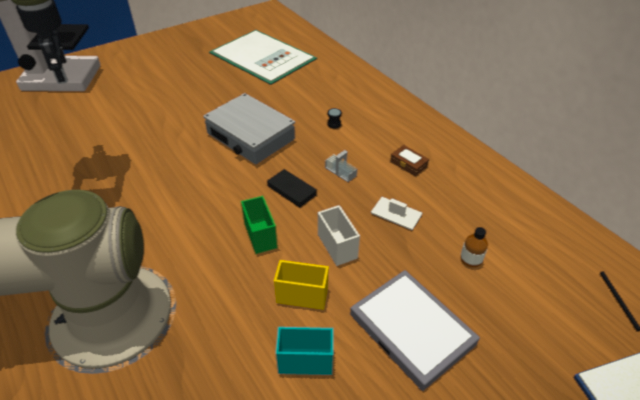

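The scene view shows the white dish at about row 178, col 288, and the pad at (206,365). The rack is at (247,346), the lid at (236,264), the shaker at (230,465) on the +y side, and the light box on the other side. The side view agrees: dish (235,338), pad (188,292), rack (166,341), lid (212,397), shaker (128,250).

```bash
cat > h.py <<'E'
from rig import *
import numpy as np, cv2
from scipy.optimize import minimize
def box(cx,cy,sx,sy,z0,z1): return [[cx+a*sx/2,cy+b*sy/2,z] for a in(-1,1) for b in(-1,1) for z in(z0,z1)]
P={'shaker':[box(0,0,150,200,0,65)],'lightbox':[box(0,0,150,200,0,28)],'pad':[box(0,0,62,114,0,20)],'dish':[box(0,0,52,98,0,74)],
'rack':[box(0,0,34,80,0,29),box(0,0,34,10,29,60)],'lid':[box(0,0,34,80,0,5),box(0,0,60,106,5,10),box(0,0,12,40,10,42)],
'reagent':[box(0,0,40,40,0,95)],'mailer':[box(0,0,55,85,0,28)],'loupe':[box(0,0,36,36,0,42)]}
def proj(p,X):
    c=np.asarray(X,float)@p['R'].T+p['t']; q=c@p['intrinsics'].T; return q[:,:2]/q[:,2:]
def pts(v,X,z=0):
    c,s=np.cos(v[2]),np.sin(v[2]); X=np.array(X,float)
    return np.c_[v[0]+c*X[:,0]-s*X[:,1], v[1]+s*X[:,0]+c*X[:,1], X[:,2]+z]
S=4
def render(l,v,p,z=0):
    m=np.zeros((400*S,640*S),np.uint8)
    for b in P[l]:
        h=cv2.convexHull(((proj(p,pts(v,b,z))+.5)*S*16-8).astype(np.int32))
        cv2.fillConvexPoly(m,h,255,shift=4)
    return cv2.resize(m,(640,400),interpolation=cv2.INTER_AREA)/255.
def pix2w(p,rc,z):
    d=p['R'].T@np.linalg.solve(p['intrinsics'],[rc[1],rc[0],1]); o=-p['R'].T@p['t']
    return o+d*(z-o[2])/d[2]
def region(l,p,rc):
    best=None
    for r in regions_of(l,p):
        m=np.array(r['region']); 
        d=np.hypot(*(np.array(r['point'])-rc))
        if d<25 and (best is None or r['confidence']>best[1]): best=(m.astype(float),r['confidence'])
    return best
def fit(l,views,v0,z=0):
    "views: list of (picture, mask)"
    def cost(v):
        c=0
        for p,m in views:
            r=render(l,v,p,z); c+=1-np.minimum(r,m).sum()/np.maximum(r,m).sum()
        return c/len(views)
    best=None
    for y0 in ([v0[2]] if len(v0)>2 else np.arange(0,np.pi,np.pi/6)):
        s0=np.array([v0[0],v0[1],y0])
        r=minimize(cost,s0,method='Nelder-Mead',options=dict(initial_simplex=s0+np.array([[0,0,0],[15,0,0],[0,15,0],[0,0,.3]]),xatol=.02,fatol=1e-4))
        if best is None or r.fun<best.fun: best=r
    return best.x,best.fun
E
python3 - <<'E'
from h import *
a=capture('scene'); b=capture('side')
g={'shaker':((230,465),(128,250),65),'pad':((206,365),(188,292),20),'dish':((178,288),(235,338),40),'rack':((247,346),(166,341),20),'lid':((236,264),(212,397),10),'lightbox':((162,201),(327,412),28),
'reagent':((225,180),(248,474),50),'mailer':((299,291),(159,409),14),'loupe':((303,411),(118,335),21)}
for l,(ra,rb,z) in g.items():
    w=pix2w(a,ra,z),pix2w(b,rb,z); V=[]
    for p,rc in((a,ra),(b,rb)):
        r=region(l,p,rc)
        if r: V.append((p,r[0]))
    if not V: print(l,'none',w); continue
    v,c=fit(l,V,(w[0]+w[1])[:2]/2)
    sep=[np.round(fit(l,[x],v)[0],2) for x in V] if l not in('lightbox','reagent','mailer','loupe') else ''
    print(l,np.round(v,2),round(c,3),len(V),sep,np.round(w,0)[:,:2].tolist())
E
```

```text
shaker [4.9888e+02 3.4584e+02 2.3000e-01] 0.061 2 [array([4.9531e+02, 3.4654e+02, 2.2000e-01]), array([5.0016e+02, 3.4630e+02, 2.2000e-01])] [[526.0, 352.0], [478.0, 301.0]]
pad [4.7939e+02 1.0257e+02 2.3000e-01] 0.07 2 [array([4.7971e+02, 1.0291e+02, 2.3000e-01]), array([4.7902e+02, 9.9140e+01, 2.4000e-01])] [[489.0, 109.0], [473.0, 87.0]]
dish [ 4.6859e+02 -1.0607e+02 -1.6000e-01] 0.043 2 [array([ 4.6908e+02, -1.0532e+02, -1.7000e-01]), array([ 4.6808e+02, -1.0894e+02, -1.7000e-01])] [[474.0, -101.0], [466.0, -112.0]]
rack [6.2321e+02 9.2220e+01 2.2000e-01] 0.152 2 [array([6.2357e+02, 9.2430e+01, 2.3000e-01]), array([6.2119e+02, 8.8890e+01, 1.4000e-01])] [[623.0, 97.0], [619.0, 87.0]]
lid none (array([ 644.39522773, -102.12871809,   10.        ]), array([ 639.1068749 , -110.80561517,   10.        ]))
lightbox [ 465.62 -358.69    3.2 ] 0.046 2  [[478.0, -349.0], [454.0, -368.0]]
reagent [ 6.8804e+02 -3.0188e+02  5.8000e-01] 0.26 2  [[700.0, -289.0], [677.0, -308.0]]
mailer [7.8781e+02 1.5450e+01 1.9000e-01] 0.087 2  [[788.0, 19.0], [787.0, 16.0]]
loupe [726.24 266.69   1.02] 0.162 2  [[723.0, 271.0], [726.0, 263.0]]
```

```bash
cat >> h.py <<'E'
from scipy.spatial.transform import Rotation as Ro
def go(x,y,z,yaw,cur=None):
    "numbers for a move to TCP x,y,z (mm), tool y at angle yaw (rad)"
    s=sense(); q=s['ee_rot']; R=Ro.from_quat([q[1],q[2],q[3],q[0]])
    c,d=np.cos(yaw),np.sin(yaw)
    T=Ro.from_matrix(np.array([[-c*0+d,c,0],[-c,d,0],[0,0,-1]]))
    sh=R.inv().apply(np.array([x,y,z])-s['eef_pos'])/400; tu=(R.inv()*T).as_rotvec()/(np.pi/2)
    print('move',np.round(sh,4),np.round(tu,4),'rows',round(max(np.linalg.norm(sh)*400/62.5,np.linalg.norm(tu)*90/10.7),1),'at',np.round(s['eef_pos'],1))
E
python3 - <<'E'
from h import *
p=capture('scene')
for rc in((155,347),(137,282),(113,251)): print(np.round(pix2w(p,rc,40)))
go(479,101.5,150,.23)
E
```

```text
[347.  21.  40.]
[ 333. -170.   40.]
[ 264. -292.   40.]Traceback (most recent call last):
  File "<stdin>", line 4, in <module>
  File "h.py", line 48, in go
    T=Ro.from_matrix(np.array([[-c*0+d,c,0],[-c,d,0],[0,0,-1]]))
  File "scipy/spatial/transform/_rotation.pyx", line 1143, in scipy.spatial.transform._rotation.Rotation.from_matrix
ValueError: Non-positive determinant (left-handed or null coordinate frame) in rotation matrix 0: [[ 0.22797752  0.9736664   0.        ]
 [-0.9736664   0.22797752  0.        ]
 [ 0.          0.         -1.        ]].
```

```bash
sed -i 's/\[\[-c\*0+d,c,0\],\[-c,d,0\]/[[-d,c,0],[c,d,0]/' h.py; python3 -c "
from h import *
go(479,101.5,150,.23)"
```

```text
move [-1.1056 -0.7872  0.2507] [ 0.     -0.      0.7041] rows 8.8 at [122.2 510.6 250.3]
```

Emit:
jog_arm --series "-0.55 -0.39 0 0 0 0.35 1; -0.55 -0.39 0 0 0 0.35 1; -0.55 -0.39 0 0 0 0.35 1; -0.55 -0.39 0 0 0 0.35 1; -0.55 -0.39 0 0 0 0.35 1; -0.55 -0.39 0 0 0 0.35 1" --grip_force 40

```text
time_s: 2.8
eef_pos: [300.5, 307.0, 250.4]
ee_rot: [0.0, 0.384, 0.924, 0.0]
force: [-0.1, -0.5, -0.2]
grip_width: 0.999
grip_force: 0.0
```

```bash
python3 -c "
from h import *
go(479,101.5,150,.23)"
```

```text
move [-0.6789 -0.0466  0.2511] [ 2.000e-04 -0.000e+00  3.524e-01] rows 4.6 at [300.5 307.  250.4]
```

Emit:
jog_arm --series "-0.679 -0.047 0.251 0 0 0.352 1; -0.679 -0.047 0.251 0 0 0.352 1; -0.679 -0.047 0.251 0 0 0.352 1; -0.679 -0.047 0.251 0 0 0.352 1; -0.679 -0.047 0.251 0 0 0.352 1; -0.679 -0.047 0.251 0 0 0.352 1; -0.679 -0.047 0.251 0 0 0.352 1"

```text
time_s: 3.68
eef_pos: [478.2, 103.8, 150.1]
ee_rot: [-0.0, 0.619, 0.785, 0.0]
force: [0.7, 0.3, -0.2]
grip_width: 0.999
grip_force: 0.0
```

```bash
python3 - <<'E'
from h import *
p=capture('wrist'); cv2.imwrite('pics/w1.png',p['img'][...,::-1])
print(np.round(-p['R'].T@p['t']),np.round(proj(p,[[479,101.5,20]])))
for l,z in(('pad',20),):
    for r in regions_of(l,p): print(l,r['point'],r['confidence'],np.sum(r['region']))
    r=regions_of(l,p)
    if r: print(fit(l,[(p,np.array(r[0]['region'],float))],(479,101.5,.23)))
go(479,101.5,19,.23)
E
```

```text
[461. 182. 274.] [[320. 199.]]
pad [190.6, 318.5] 0.78 11001
(array([4.80371756e+02, 1.01431360e+02, 2.36950843e-01]), np.float64(0.028385341428485145))
move [-5.800e-03  1.000e-04  3.286e-01] [0.0005 0.0001 0.0033] rows 2.1 at [478.3 103.7 150.4]
```

View pics/w1.png

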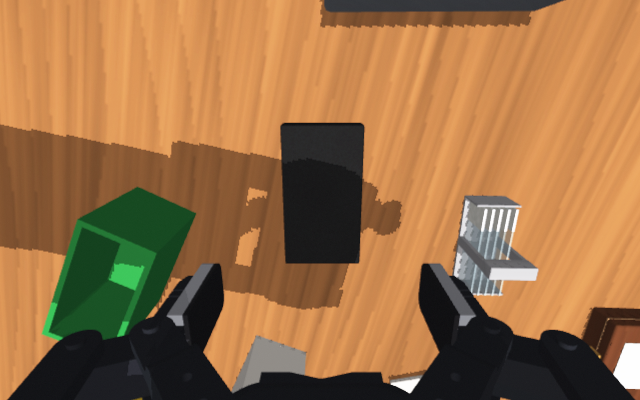

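The wrist view has the pad centred at (193,322) with the fingers on either side. The fit gives (480,101.5), yaw 0.237, so I'll go down and grip it.

Emit:
jog_arm --series "-0.006 0.003 0.15 0 0 0.004 1; -0.006 0.003 0.25 0 0 0.004 1; -0.006 0.003 0.328 0 0 0.004 1; -0.006 0.003 0.328 0 0 0.004 1; -0.006 0.003 0.328 0 0 0.004 -1; -0.006 0.003 0.328 0 0 0.004 -1; -0.006 0.003 0.328 0 0 0.004 -1; -0.006 0.003 0.328 0 0 0.004 -1; -0.006 0.003 0.328 0 0 0.004 -1; -0.006 0.003 0.328 0 0 0.004 -1" --grip_force 40

```text
time_s: 5.08
eef_pos: [481.4, 100.7, 20.5]
ee_rot: [0.001, 0.622, 0.783, 0.001]
force: [-1.8, 1.7, 7.6]
grip_width: 0.715
grip_force: 44.1
```

```bash
python3 - <<'E'
from h import *
p=capture('wrist')
s=sense(); print(s['eef_pos'],s['grip_width'],s['grip_force'],s['force'])
r=regions_of('pad',p)
if r: print(r[0]['confidence'],fit('pad',[(p,np.array(r[0]['region'],float))],(480,101.5,.23)))
E
```

```text
[481.33890364 100.69654411  20.46652429] 0.7111920382123569 44.101683497428894 [-0.50971939  2.23896943  7.74981092]
0.94 (array([4.81913733e+02, 1.01651756e+02, 2.25326354e-01]), np.float64(0.08269090532439083))
```

Emit:
jog_arm --series "0 0 -0.1 0 0 0 -1; 0 0 -0.25 0 0 0 -1; 0 0 -0.35 0 0 0 -1; 0.15 0 -0.4 0 0 0 -1; 0.3 0 -0.4 0 0 0 -1; 0.4 0.05 -0.4 0 0 0 -1; 0.4 0.05 -0.4 0 0 0 -1; 0.4 0.05 -0.4 0 0 0 -1"

```text
time_s: 6.18
eef_pos: [463.7, 260.4, 179.1]
ee_rot: [0.0, 0.622, 0.783, 0.0]
force: [-0.4, -0.1, -2.0]
grip_width: 0.707
grip_force: 45.3
```

```bash
python3 - <<'E'
from h import *
p=capture('wrist');cv2.imwrite('pics/w2.png',p['img'][...,::-1])
s=sense(); print(s['eef_pos'],s['grip_width'],s['grip_force'],s['force'])
r=regions_of('pad',p)
z=s['eef_pos'][2]-20.5
if r: print(r[0]['confidence'],fit('pad',[(p,np.array(r[0]['region'],float))],(*s['eef_pos'][:2],.23),z))
for r in regions_of('shaker',p): print(r['confidence'],r['point'])
go(498,346,120,.225)
E
```

```text
[463.87364852 260.07562723 179.06470124] 0.7124153495064004 45.347344279289246 [-0.4030479   0.2439731  -1.84218861]
0.92 (array([4.64242436e+02, 2.61350161e+02, 2.25835248e-01]), np.float64(0.07564832087115114))
0.92 [86.8, 421.0]
move [0.1908 0.1309 0.1474] [0.0001 0.0001 0.0004] rows 1.8 at [464.  259.9 179. ]
```

View pics/w2.png

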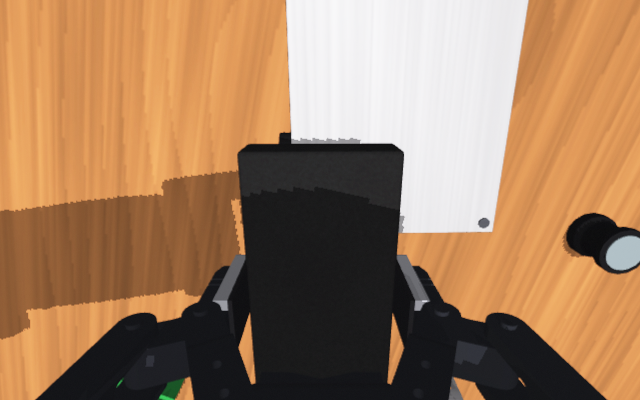

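The pad is held level between the fingers. The platform's near corner is at about (232,492), its left edge at (10,288) and its right edge at (10,527).

```bash
python3 - <<'E'
from h import *
p=capture('wrist')
c,r,l,l2=[pix2w(p,rc,65)[:2] for rc in((232,492),(10,527),(10,287.5),(130,291))]
print(c,r,l,l2)
d=(r-c)/np.linalg.norm(r-c); yaw=np.arctan2(-d[0],d[1]); ax=np.array([d[1],-d[0]])
print(yaw, np.arctan2(-(l-l2)[0],(l-l2)[1]),'width',(c-l)@ax,'centre',c-75*ax+100*d)
E
```

```text
[596.61912851 265.87301873] [561.70184876 411.52977427] [416.70474288 378.43947042] [433.23898429 306.79054934]
0.23528308521366295 0.2267971917105376 width 148.71615660384782 centre [500.37367136 345.63398648]
```

```bash
python3 -c "
from h import *
go(499.5,345,87,.231)"
```

```text
move [0.1873 0.1339 0.2299] [ 0.0001  0.0001 -0.0034] rows 2.1 at [464.1 260.  179. ]
```

Emit:
jog_arm --series "0.1 0.07 0 0 0 -0.003 -1; 0.187 0.134 0.1 0 0 -0.003 -1; 0.187 0.134 0.17 0 0 -0.003 -1; 0.187 0.134 0.21 0 0 -0.003 -1; 0.187 0.134 0.23 0 0 -0.003 -1; 0.187 0.134 0.23 0 0 -0.003 -1; 0.187 0.134 0.23 0 0 -0.003 -1"

```text
time_s: 7.25
eef_pos: [499.9, 345.8, 87.9]
ee_rot: [0.0, 0.621, 0.784, 0.001]
force: [0.7, -0.9, -1.3]
grip_width: 0.712
grip_force: 45.3
```

```bash
python3 -c "
from h import *
go(499.5,345,86.5,.231);print(sense()['force'])"
```

```text
move [-0.0017 -0.0013  0.0035] [ 0.0012 -0.0002  0.0003] rows 0.0 at [499.9 345.8  87.9]
[ 0.72630883 -0.94782442 -1.31764753]
```

Emit:
jog_arm --series "-0.002 -0.001 0.004 0 0 0 -1; -0.002 -0.001 0.004 0 0 0 -1; -0.002 -0.001 0.004 0 0 0 1; -0.002 -0.001 0.004 0 0 0 1; -0.002 -0.001 0.004 0 0 0 1; -0.002 -0.001 0.004 0 0 0 1; -0.002 -0.001 0.004 0 0 0 1; -0.002 -0.001 -0.1 0 0 0 1; -0.002 -0.001 -0.2 0 0 0 1; -0.002 -0.001 -0.3 0 0 0 1; -0.002 -0.001 -0.35 0 0 0 1; -0.002 -0.001 -0.35 0 0 0 1"

```text
time_s: 8.75
eef_pos: [499.5, 345.1, 228.0]
ee_rot: [0.001, 0.621, 0.784, 0.001]
force: [-0.7, -0.2, -0.4]
grip_width: 0.998
grip_force: 0.0
```

```bash
python3 - <<'E'
from h import *
p=capture('wrist');cv2.imwrite('pics/w3.png',p['img'][...,::-1])
r=regions_of('pad',p)
if r: print(r[0]['confidence'],fit('pad',[(p,np.array(r[0]['region'],float))],(499.5,345,.23),65))
go(468.5,-106.5,225,-.165); go(484,120,225,.03)
E
```

```text
0.61 (array([4.99737849e+02, 3.45964313e+02, 2.30975026e-01]), np.float64(0.020043270650395684))
move [-1.0806 -0.3328  0.0022] [-0.0009  0.0004  0.2525] rows 7.2 at [498.8 344.8 225.6]
move [-0.5384 -0.1651  0.0018] [-0.001   0.0003  0.1284] rows 3.6 at [498.8 344.8 225.6]
```

View pics/w3.png

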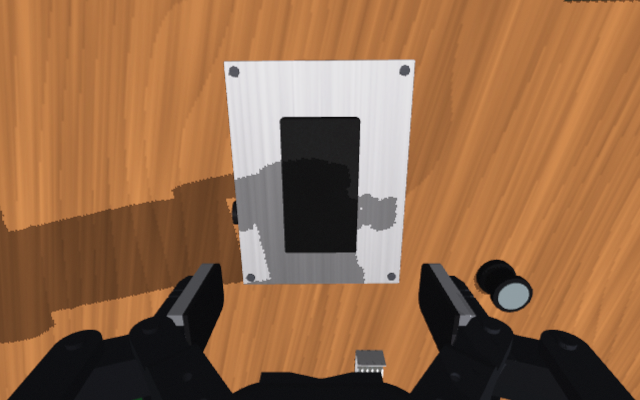

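The pad lies centred and straight on the platform, at (185,320) in the image; its pose is (499.7,346.0,0.231). Next is the dish.

Emit:
jog_arm --series "-0.15 -0.045 0 0 0 0.04 1; -0.3 -0.09 0 0 0 0.08 1; -0.45 -0.135 0 0 0 0.12 1; -0.6 -0.18 0 0 0 0.16 1; -0.75 -0.23 0 0 0 0.2 1; -0.9 -0.28 0 0 0 0.252 1; -1 -0.333 0 0 0 0.252 1; -1 -0.333 0 0 0 0.252 1; -1 -0.333 0 0 0 0.252 1"

```text
time_s: 9.98
eef_pos: [461.1, -74.5, 225.9]
ee_rot: [-0.001, 0.763, 0.647, -0.0]
force: [0.7, -0.3, -0.1]
grip_width: 0.998
grip_force: 0.0
```

```bash
python3 - <<'E'
from h import *
p=capture('wrist');cv2.imwrite('pics/w4.png',p['img'][...,::-1])
for r in regions_of('dish',p)[:3]: print(r['confidence'],r['point'],fit('dish',[(p,np.array(r['region'],float))],(468,-107,-.165)))
go(468.5,-106.5,50,-.165)
E
```

```text
0.9 [92.8, 166.6] (array([ 4.68e+02, -1.07e+02, -1.65e-01]), np.float64(1.0))
0.75 [283.4, 230.2] (array([ 4.68e+02, -1.07e+02, -1.65e-01]), np.float64(1.0))
0.69 [211.4, 334.6] (array([ 4.69185582e+02, -1.07202796e+02, -1.74423794e-01]), np.float64(0.013757461843673768))
move [-0.0776  0.0311  0.4406] [-0.0005 -0.0002  0.0015] rows 2.9 at [461.4 -73.9 226.3]
```

View pics/w4.png

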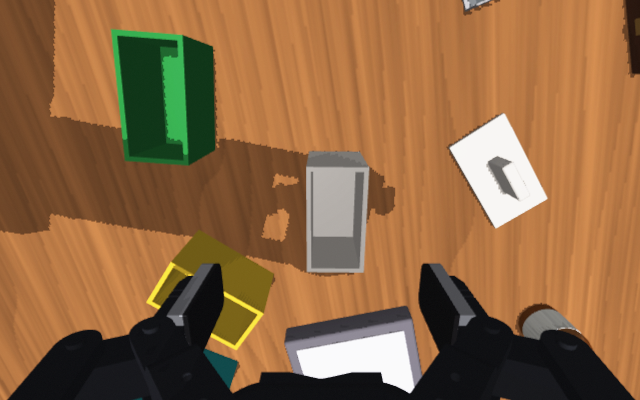

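The wrist view has the white dish at (215,337), clear of the yellow one whose nearest corner is around (272,272). The lid is at (170,498). I'll check the finger clearance to the yellow dish.

```bash
python3 - <<'E'
from h import *
p=capture('wrist')
for rc,z in (((274,274),0),((272,272),30),((232,200),0),((315,262),74)): 
    w=pix2w(p,rc,z)[:2]-[469.2,-107.2]; c,s=np.cos(-.172),np.sin(-.172)
    print(w@[c,s],w@[-s,c])
r=[r for r in regions_of('lid',p)]
for r in r[:2]: print(r['confidence'],r['point'],fit('lid',[(p,np.array(r['region'],float))],(642,-107)))
go(469.2,-107.2,50,-.172)
E
```

```text
-66.39981049990702 -94.46938770809216
-63.890005972042665 -74.38825828804433
-147.10550368937794 -42.09330981793496
-68.20863064808599 -95.45781988947368
0.87 [174.9, 496.6] (array([ 6.40824386e+02, -1.07908378e+02,  4.42727858e-01]), np.float64(0.024627019034451747))
move [-0.0788  0.0327  0.4411] [-0.0003 -0.0001  0.0061] rows 2.9 at [461.5 -74.  226.5]
```

Emit:
jog_arm --series "-0.079 0.033 0.1 0 0 0.006 1; -0.079 0.033 0.2 0 0 0.006 1; -0.079 0.033 0.32 0 0 0.006 1; -0.079 0.033 0.4 0 0 0.006 1; -0.079 0.033 0.441 0 0 0.006 1; -0.079 0.033 0.441 0 0 0.006 1; -0.079 0.033 0.441 0 0 0.006 -1; -0.079 0.033 0.441 0 0 0.006 -1; -0.079 0.033 0.441 0 0 0.006 -1; -0.079 0.033 0.441 0 0 0.006 -1; -0.079 0.033 0.441 0 0 0.006 -1; -0.079 0.033 0.441 0 0 0.006 -1; -0.079 0.033 0.441 0 0 0.006 -1; -0.079 0.033 0.3 0 0 0.006 -1; -0.079 0.033 0.15 0 0 0.006 -1; -0.079 0.033 0.0 0 0 0.006 -1; -0.079 0.033 0.0 0 0 0.006 -1"

```text
time_s: 12.3
eef_pos: [470.5, -108.9, 230.7]
ee_rot: [0.004, 0.766, 0.643, 0.002]
force: [0.8, 0.3, -2.9]
grip_width: 0.607
grip_force: 44.7
```

```bash
python3 - <<'E'
from h import *
p=capture('wrist')
s=sense(); print(s['eef_pos'],s['grip_width'],s['grip_force'],s['force'])
for r in regions_of('dish',p)[:4]:
    v,c=fit('dish',[(p,np.array(r['region'],float))],(469,-107,-.172),s['eef_pos'][2]-50.5)
    if c<.5: print(r['confidence'],r['point'],v,c)
go(484,120,245,.03); go(499.7,346,200,.231)
E
```

```text
[ 469.40811938 -108.40811099  227.72826257] 0.6054944171903901 44.66077387332916 [-0.50389642  0.11512599 -3.90470659]
0.6 [260.2, 323.2] [ 4.71257372e+02 -1.07869704e+02 -1.73546057e-01] 0.11185411652783872
move [ 0.5683 -0.061  -0.0472] [-0.0005 -0.0002 -0.1296] rows 3.7 at [ 468.8 -108.1  226. ]
move [ 1.1315 -0.1198  0.0655] [-0.0005 -0.0003 -0.2575] rows 7.3 at [ 468.8 -108.1  226. ]
```

Emit:
jog_arm --series "0.12 -0.013 0 0 0 -0.03 -1; 0.25 -0.026 0 0 0 -0.06 -1; 0.38 -0.04 0 0 0 -0.1 -1; 0.51 -0.055 0 0 0 -0.13 -1; 0.64 -0.068 0 0 0 -0.16 -1; 0.77 -0.08 0 0 0 -0.19 -1; 0.9 -0.095 0 0 0 -0.23 -1; 0.97 -0.1 0 0 0 -0.257 -1; 1 -0.11 0 0 0 -0.257 -1; 1 -0.11 0 0 0 -0.257 -1; 1 -0.11 0 0 0 -0.257 -1"

```text
time_s: 13.78
eef_pos: [495.0, 292.2, 226.3]
ee_rot: [-0.0, 0.622, 0.783, -0.0]
force: [-0.5, 0.2, -2.3]
grip_width: 0.603
grip_force: 44.5
```

```bash
python3 - <<'E'
from h import *
p=capture('wrist');cv2.imwrite('pics/w5.png',p['img'][...,::-1])
s=sense(); e=s['eef_pos'];print(e,s['grip_width'],s['grip_force'],s['force'])
for r in regions_of('dish',p)[:4]:
    v,c=fit('dish',[(p,np.array(r['region'],float))],(e[0],e[1],.231),e[2]-50)
    if c<.5: print(r['confidence'],r['point'],v,c)
for r in regions_of('pad',p)[:1]: print(r['confidence'],r['point'])
go(499.7,346,145,.231)
E
```

```text
[495.08186265 292.19719904 226.56659464] 0.6042873774100979 44.456453919410706 [ 0.08134486 -0.53688969 -2.67290249]
0.72 [96.9, 338.9]
move [0.1278 0.0415 0.2044] [ 0.      0.0001 -0.0014] rows 1.6 at [495.1 292.4 226.8]
```

View pics/w5.png

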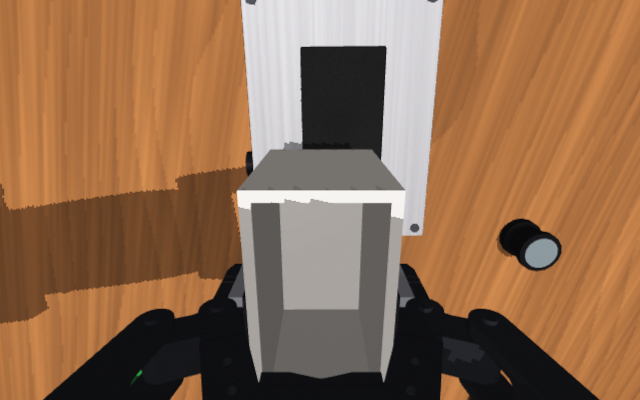

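The dish hangs square, with the far outer edge of its rim at row 190, cols 237–405. I'll measure where it sits along the fingers from that.

```bash
python3 - <<'E'
from h import *
p=capture('wrist'); e=sense()['eef_pos']
a,b=[pix2w(p,rc,e[2]+24)[:2] for rc in((190.5,237),(190.5,405))]
m=(a+b)/2; y=np.array([-np.sin(.231),np.cos(.231)]); d=m-49*y-e[:2]
print(np.linalg.norm(b-a),np.arctan2(*(b-a)[::-1]),'offset along y',d@y,'x',d@[y[1],-y[0]])
E
```

```text
51.33501529422467 0.22750611683774477 offset along y 1.3079316098075469 x 1.1238845788839038
```

Emit:
jog_arm --series "0.07 0.025 0 0 0 -0.001 -1; 0.125 0.0415 0.05 0 0 -0.001 -1; 0.125 0.0415 0.12 0 0 -0.001 -1; 0.125 0.0415 0.18 0 0 -0.001 -1; 0.125 0.0415 0.21 0 0 -0.001 -1; 0.125 0.0415 0.226 0 0 -0.001 -1; 0.125 0.0415 0.226 0 0 -0.001 -1; 0.125 0.0415 0.226 0 0 -0.001 -1"

```text
time_s: 14.98
eef_pos: [500.0, 345.8, 137.0]
ee_rot: [0.0, 0.621, 0.784, 0.001]
force: [-1.0, -0.1, -2.4]
grip_width: 0.604
grip_force: 44.4
```

```bash
python3 -c "
from h import *
go(499.9,345,135,.231);print(sense()['force'])"
```

```text
move [-0.0019 -0.0007  0.0049] [ 0.0007 -0.0001  0.0004] rows 0.0 at [500.  345.8 137. ]
[-1.04864883 -0.06375363 -2.41171118]
```

Emit:
jog_arm --series "-0.002 -0.001 0.003 0 0 0 -1; -0.002 -0.001 0.005 0 0 0 -1; -0.002 -0.001 0.005 0 0 0 -1; -0.002 -0.001 0.005 0 0 0 -1"

```text
time_s: 15.48
eef_pos: [499.9, 345.4, 136.2]
ee_rot: [0.0, 0.621, 0.784, 0.001]
force: [-2.9, 0.4, 10.2]
grip_width: 0.603
grip_force: 45.7
```

Emit:
jog_arm --series "0 0 0 0 0 0 1; 0 0 0 0 0 0 1; 0 0 0 0 0 0 1; 0 0 0 0 0 0 1; 0 0 0 0 0 0 1; 0 0 -0.08 0 0 0 1; 0 0 -0.16 0 0 0 1; 0 0 -0.24 0 0 0 1; 0 0 -0.3 0 0 0 1; 0 0 -0.3 0 0 0 1; 0 0 -0.3 0 0 0 1"

```text
time_s: 16.85
eef_pos: [499.2, 344.7, 252.9]
ee_rot: [-0.0, 0.621, 0.784, -0.001]
force: [-0.0, -0.1, -1.0]
grip_width: 0.996
grip_force: 0.0
```

```bash
python3 - <<'E'
from h import *
p=capture('wrist');cv2.imwrite('pics/w6.png',p['img'][...,::-1])
for r in regions_of('dish',p)[:3]: print(r['confidence'],r['point'],fit('dish',[(p,np.array(r['region'],float))],(499.7,346,.231),85))
for n in('scene','side'):
    q=capture(n)
    for r in regions_of('dish',q)[:6]:
        v,c=fit('dish',[(q,np.array(r['region'],float))],(499.7,346,.231),85)
        if c<.5: print(n,r['confidence'],v,c)
go(622,60,200,.225+np.pi/2)
E
```

```text
0.57 [198.0, 322.2] (array([5.00534067e+02, 3.46658285e+02, 2.28977534e-01]), np.float64(0.016565607442707964))
scene 0.87 [4.99512449e+02 3.47759937e+02 2.27822871e-01] 0.030466491697004217
side 0.62 [4.98009332e+02 3.42670533e+02 2.32858395e-01] 0.031171485638978425
move [-0.7634  0.1349  0.1343] [-5.000e-04 -4.000e-04 -9.957e-01] rows 8.4 at [499.4 344.8 253.7]
```

View pics/w6.png

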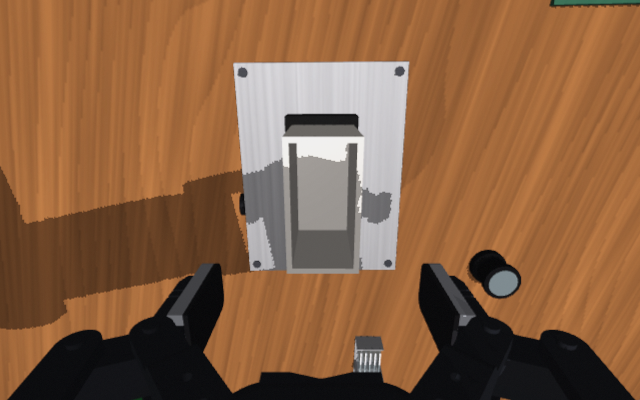

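The dish stands centred on the pad, at (205,322) in the image, with pose (500.3,346.5,0.23). Next is the rack, with the jaws turned across its handle.

Emit:
jog_arm --series "-0.05 0.02 0 0 0 -0.11 1; -0.12 0.03 0 0 0 -0.22 1; -0.21 0.04 0 0 0 -0.33 1; -0.31 0.06 0 0 0 -0.44 1; -0.41 0.07 0 0 0 -0.55 1; -0.51 0.09 0 0 0 -0.66 1; -0.61 0.11 0 0 0 -0.77 1; -0.68 0.135 0.134 0 0 -0.88 1; -0.68 0.135 0.134 0 0 -0.996 1; -0.68 0.135 0.134 0 0 -0.996 1; -0.68 0.135 0.134 0 0 -0.996 1"

```text
time_s: 18.52
eef_pos: [614.7, 92.9, 201.4]
ee_rot: [0.001, -0.111, 0.994, -0.0]
force: [0.3, 1.0, 0.2]
grip_width: 0.997
grip_force: 0.0
```

```bash
python3 - <<'E'
from h import *
p=capture('wrist');cv2.imwrite('pics/w7.png',p['img'][...,::-1])
for r in regions_of('rack',p)[:3]: print(r['confidence'],r['point'],fit('rack',[(p,np.array(r['region'],float))],(623,92,.225)))
print(proj(p,pts((623,92,.225),[[0,0,60],[17,5,60],[-17,5,60],[17,-5,60],[-17,-5,60]])).round())
go(622.5,92,54,.225+np.pi/2)
E
```

```text
0.91 [183.1, 317.4] (array([6.23420635e+02, 9.10593119e+01, 2.12849798e-01]), np.float64(0.12456593023691964))
[[317. 199.]
 [323. 218.]
 [323. 179.]
 [311. 218.]
 [311. 179.]]
move [-0.0183 -0.0065  0.3684] [-0.0002  0.0007 -0.0008] rows 2.4 at [614.6  92.9 201.3]
```

View pics/w7.png

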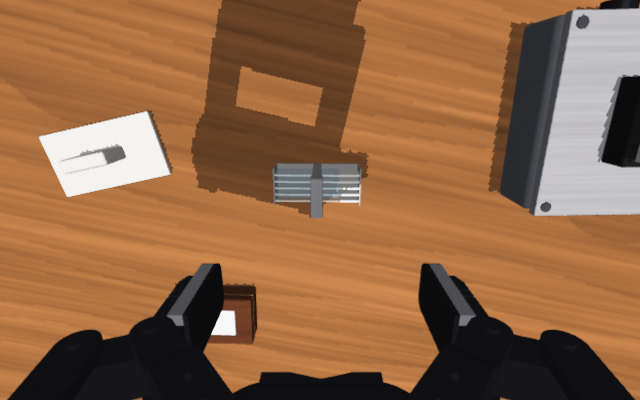

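The rack is at (185,317) with its handle at cols 310–323, which matches the predicted spot, so I'll descend and grip the handle.

Emit:
jog_arm --series "-0.019 -0.006 0.1 0 0 0 1; -0.019 -0.006 0.2 0 0 0 1; -0.019 -0.006 0.3 0 0 0 1; -0.019 -0.006 0.366 0 0 0 1; -0.019 -0.006 0.366 0 0 0 1; -0.019 -0.006 0.366 0 0 0 -1; -0.019 -0.006 0.366 0 0 0 -1; -0.019 -0.006 0.366 0 0 0 -1; -0.019 -0.006 0.366 0 0 0 -1; -0.019 -0.006 0.366 0 0 0 -1; -0.019 -0.006 0.366 0 0 0 -1; -0.019 -0.006 0.366 0 0 0 -1; -0.019 -0.006 0.366 0 0 0 -1; -0.019 -0.006 0.366 0 0 0 -1; -0.019 -0.006 0.366 0 0 0 -1"

```text
time_s: 20.5
eef_pos: [622.6, 91.9, 54.6]
ee_rot: [0.0, -0.112, 0.994, -0.0]
force: [-1.1, -0.1, 5.2]
grip_width: 0.106
grip_force: 43.9
```

Emit:
jog_arm --series "0 0 -0.1 0 0 0 -1; 0 0 -0.25 0 0 0 -1; 0 0 -0.4 0 0 0 -1; 0 0 -0.5 0 0 0 -1; 0 0 -0.5 0 0 0 -1; 0 0 -0.5 0 0 0 -1"

```text
time_s: 21.25
eef_pos: [622.0, 91.9, 252.4]
ee_rot: [-0.002, -0.112, 0.994, 0.0]
force: [-0.3, 0.3, -1.8]
grip_width: 0.105
grip_force: 43.1
```

```bash
python3 - <<'E'
from h import *
p=capture('wrist');cv2.imwrite('pics/w8.png',p['img'][...,::-1])
s=sense();e=s['eef_pos'];print(e,s['grip_width'],s['grip_force'],s['force'])
for r in regions_of('rack',p)[:2]: print(r['confidence'],r['point'],fit('rack',[(p,np.array(r['region'],float))],(*e[:2],.225),e[2]-54.6))
print(proj(p,pts((*e[:2],.225),[[-17,40,29],[-17,-40,29],[-17,5,60],[-17,-5,60],[-17,40,0],[-17,-40,0]],e[2]-54.6)).round())
go(500.3,346.5,255,.23+np.pi/2)
E
```

```text
[621.91325797  91.89443988 252.16543822] 0.10662905979934208 43.06865036487579 [ 0.68805528  0.24461527 -1.33032246]
0.76 [244.0, 322.7] (array([6.22210084e+02, 9.22188137e+01, 2.22984170e-01]), np.float64(0.1944904728095418))
[[404. 225.]
 [235. 225.]
 [333. 255.]
 [307. 255.]
 [392. 205.]
 [248. 205.]]
move [ 0.1543  0.6884 -0.0057] [ 0.0006 -0.0021 -0.0029] rows 4.5 at [622.   91.9 252.3]
```

View pics/w8.png

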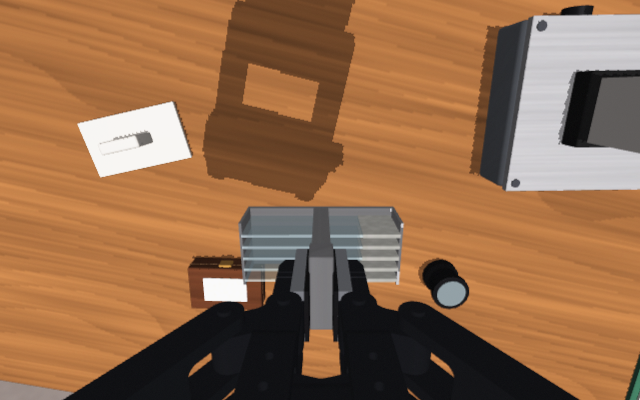

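The rack hangs level, cols 239–403 as predicted. Next I move it over the dish.

Emit:
jog_arm --series "0.03 0.13 -0.006 0 0 0 -1; 0.06 0.26 -0.006 0 0 0 -1; 0.09 0.4 -0.006 0 0 -0.003 -1; 0.12 0.53 -0.006 0 0 -0.003 -1; 0.154 0.65 -0.006 0 0 -0.003 -1; 0.154 0.688 -0.006 0 0 -0.003 -1; 0.154 0.688 -0.006 0 0 -0.003 -1; 0.154 0.688 -0.006 0 0 -0.003 -1; 0.154 0.688 -0.006 0 0 -0.003 -1"

```text
time_s: 22.48
eef_pos: [501.6, 345.3, 256.5]
ee_rot: [-0.0, -0.114, 0.993, -0.0]
force: [-0.6, 0.1, -0.8]
grip_width: 0.107
grip_force: 43.0
```

```bash
python3 - <<'E'
from h import *
p=capture('wrist');cv2.imwrite('pics/w9.png',p['img'][...,::-1])
s=sense();e=s['eef_pos']
print(proj(p,pts((500.3,346.5,.23),[[-26,49,74],[-26,-49,74],[-22,45,74],[-22,-45,74]],85)).round(1).tolist())
print(proj(p,pts((*e[:2],.23),[[-17,40,0],[-17,-40,0],[-17,40,29],[-17,-40,29]],e[2]-54.6)).round(1).tolist())
go(500.3,346.5,165,.23+np.pi/2)
E
```

```text
[[396.0, 169.5], [248.5, 169.9], [389.7, 175.4], [254.9, 175.7]]
[[392.5, 204.8], [248.0, 205.2], [404.8, 224.8], [235.6, 225.3]]
move [0.0022 0.0034 0.229 ] [-0.0001 -0.0001 -0.0008] rows 1.5 at [501.5 345.4 256.6]
```

View pics/w9.png

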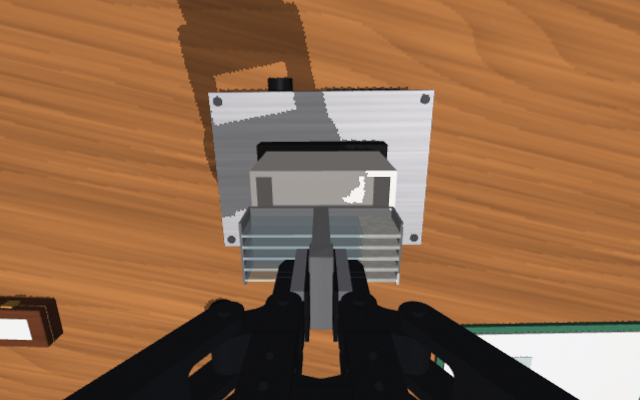

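Rim seen at cols 250–397 and rack at 240–403, both as predicted to about 1 px. Lowering it now.

Emit:
jog_arm --series "0.002 0.003 0.04 0 0 0 -1; 0.002 0.003 0.08 0 0 0 -1; 0.002 0.003 0.12 0 0 0 -1; 0.002 0.003 0.15 0 0 0 -1; 0.002 0.003 0.18 0 0 0 -1; 0.002 0.003 0.2 0 0 0 -1; 0.002 0.003 0.22 0 0 0 -1; 0.002 0.003 0.24 0 0 0 -1; 0.002 0.003 0.255 0 0 0 -1; 0.002 0.003 0.265 0 0 0 -1; 0.002 0.003 0.27 0 0 0 -1; 0.002 0.003 0.275 0 0 0 -1; 0.002 0.003 0.275 0 0 0 -1; 0.002 0.003 0.275 0 0 0 -1"

```text
time_s: 24.28
eef_pos: [499.9, 347.4, 146.9]
ee_rot: [0.0, -0.115, 0.993, 0.0]
force: [-0.2, -0.2, -1.4]
grip_width: 0.109
grip_force: 43.0
```

Emit:
jog_arm --series "0 0 0.004 0 0 0 -1; 0 0 0.007 0 0 0 -1; 0 0 0.009 0 0 0 -1; 0 0 0.009 0 0 0 -1; 0 0 0.009 0 0 0 -1"

```text
time_s: 24.9
eef_pos: [500.0, 347.3, 143.6]
ee_rot: [0.0, -0.115, 0.993, 0.0]
force: [-2.2, -1.3, 6.1]
grip_width: 0.107
grip_force: 43.9
```

Contact on the dish floor at exactly the expected height (143.6). I'll open a little, since the fingers are inside the dish, and rise.

Emit:
jog_arm --series "0 0 0.007 0 0 0 -0.4; 0 0 0.007 0 0 0 -0.4; 0 0 0.007 0 0 0 -0.4; 0 0 0.007 0 0 0 -0.4; 0 0 -0.03 0 0 0 -0.4; 0 0 -0.07 0 0 0 -0.4; 0 0 -0.12 0 0 0 -0.4; 0 0 -0.2 0 0 0 0; 0 0 -0.28 0 0 0 1; 0 0 -0.28 0 0 0 1; 0 0 -0.28 0 0 0 1"

```text
time_s: 26.28
eef_pos: [499.6, 347.2, 255.0]
ee_rot: [-0.0, -0.115, 0.993, -0.0]
force: [-0.0, -0.3, 0.5]
grip_width: 1.003
grip_force: 0.0
```

```bash
python3 - <<'E'
from h import *
p=capture('wrist');cv2.imwrite('pics/w10.png',p['img'][...,::-1])
for r in regions_of('dish',p)[:3]:print(r['confidence'],r['point'],fit('dish',[(p,np.array(r['region'],float))],(500,346,.23),85))
for r in regions_of('rack',p)[:2]: print(r['confidence'],r['point'],fit('rack',[(p,np.array(r['region'],float))],(500,346,.23),89))
print(proj(p,pts((500.2,346.7,.23),[[17,0,60],[-17,0,60]],89)).round())
go(640.8,-80,220,.443); go(570,140,256,.443)
E
```

```text
0.89 [210.6, 314.6] (array([5.01333981e+02, 3.47211685e+02, 2.27657677e-01]), np.float64(0.24243361788823214))
0.76 [198.4, 321.5] (array([5.09216623e+02, 3.49691701e+02, 1.96812008e-01]), np.float64(0.3965304948305568))
0.59 [148.0, 321.1] (array([467.80130166, 347.34308007,   0.529948  ]), np.float64(0.7861846410045861))
[[319. 227.]
 [319. 182.]]
move [-0.1002 -1.1203  0.0859] [-9.000e-04 -7.000e-04  8.645e-01] rows 7.3 at [499.6 347.2 254.3]
move [-0.0532 -0.5445 -0.0042] [-9.000e-04 -7.000e-04  8.645e-01] rows 7.3 at [499.6 347.2 254.3]
```

View pics/w10.png

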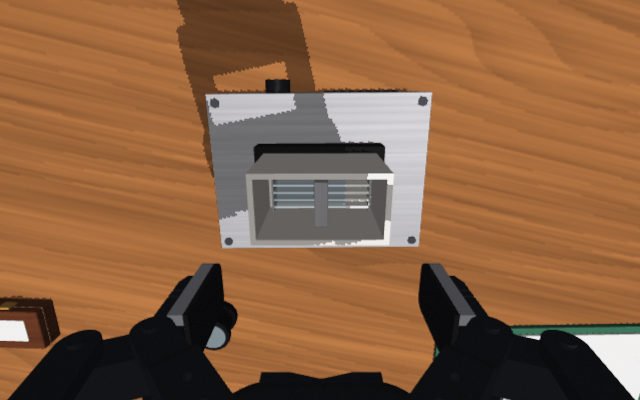

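The rack stands upright on the dish floor, handle at cols 314–327, rows 180–227, which is the predicted spot. Next is the lid.

Emit:
jog_arm --series "-0.01 -0.12 0 0 0 0.11 1; -0.03 -0.25 0 0 0 0.22 1; -0.04 -0.38 0 0 0 0.33 1; -0.05 -0.5 0 0 0 0.44 1; -0.07 -0.63 0 0 0 0.55 1; -0.08 -0.76 0 0 0 0.66 1; -0.09 -0.88 0 0 0 0.77 1; -0.1 -1 0.08 0 0 0.864 1; -0.1 -1 0.08 0 0 0.864 1; -0.1 -1 0.08 0 0 0.864 1; -0.1 -1 0.08 0 0 0.864 1"

```text
time_s: 27.8
eef_pos: [630.1, -31.9, 223.9]
ee_rot: [0.001, 0.533, 0.846, 0.0]
force: [-0.7, -0.1, -0.3]
grip_width: 1.003
grip_force: 0.0
```

```bash
python3 - <<'E'
from h import *
p=capture('wrist')
a,b=pix2w(p,(1,1),0),0
for r in regions_of('lid',p)[:2]: print(r['confidence'],r['point'],fit('lid',[(p,np.array(r['region'],float))],(641,-108,.443)))
go(640.8,-107.9,100,.443); go(640.8,-107.9,31,.443)
E
```

```text
0.63 [237.1, 298.1] (array([ 6.41169415e+02, -1.07828096e+02,  4.43508852e-01]), np.float64(0.0296920436504442))
move [-0.1825 -0.0578  0.3096] [0.0006 0.0004 0.0015] rows 2.3 at [630.1 -32.  223.8]
move [-0.1824 -0.058   0.4821] [0.0006 0.0004 0.0015] rows 3.3 at [630.1 -32.  223.8]
```

Emit:
jog_arm --series "-0.12 -0.04 0 0 0 0.001 1; -0.182 -0.057 0.08 0 0 0.001 1; -0.182 -0.057 0.2 0 0 0.001 1; -0.182 -0.057 0.32 0 0 0.001 1; -0.182 -0.057 0.42 0 0 0.001 1; -0.182 -0.057 0.477 0 0 0.001 1; -0.182 -0.057 0.477 0 0 0.001 1; -0.182 -0.057 0.477 0 0 0.001 -1; -0.182 -0.057 0.477 0 0 0.001 -1; -0.182 -0.057 0.477 0 0 0.001 -1; -0.182 -0.057 0.477 0 0 0.001 -1; -0.182 -0.057 0.477 0 0 0.001 -1; -0.182 -0.057 0.477 0 0 0.001 -1; -0.182 -0.057 0.477 0 0 0.001 -1; -0.182 -0.057 0.477 0 0 0.001 -1; -0.182 -0.057 0.477 0 0 0.001 -1; -0.182 -0.057 0.477 0 0 0.001 -1"

```text
time_s: 30.02
eef_pos: [640.9, -108.6, 32.8]
ee_rot: [0.0, 0.535, 0.845, 0.0]
force: [-1.5, -0.1, 5.8]
grip_width: 0.134
grip_force: 40.2
```

Emit:
jog_arm --series "0 0 -0.08 0 0 0 -1; 0 0 -0.2 0 0 0 -1; 0 0 -0.35 0 0 0 -1; 0 0 -0.48 0 0 0 -1; 0 0 -0.5 0 0 0 -1; 0 0 -0.5 0 0 0 -1; 0 0 -0.5 0 0 0 -1"

```text
time_s: 30.9
eef_pos: [640.2, -108.3, 230.0]
ee_rot: [-0.002, 0.535, 0.845, -0.0]
force: [-0.7, 0.2, -1.3]
grip_width: 0.129
grip_force: 39.4
```

```bash
python3 - <<'E'
from h import *
p=capture('wrist');cv2.imwrite('pics/w11.png',p['img'][...,::-1])
s=sense();e=s['eef_pos'];print(e,s['grip_width'],s['grip_force'],s['force'])
for r in regions_of('lid',p)[:2]: print(r['confidence'],r['point'],fit('lid',[(p,np.array(r['region'],float))],(*e[:2],.443),e[2]-33))
print(proj(p,pts((*e[:2],.443),[[-30,53,10],[30,53,10]],e[2]-33)).round(1).tolist())
go(500.3,346.5,240,.23)
E
```

```text
[ 640.25361206 -108.36720083  230.2298397 ] 0.13111985411625496 39.38789784908295 [ 0.01663791 -0.38865666 -1.72490912]
0.68 [217.1, 317.2] (array([ 6.40332516e+02, -1.06950886e+02,  4.40353779e-01]), np.float64(0.2951598410378512))
[[249.5, 153.7], [387.8, 153.5]]
move [ 1.1777  0.1701 -0.0215] [-0.0014 -0.0012  0.1351] rows 7.6 at [ 640.4 -108.4  230.6]
```

View pics/w11.png

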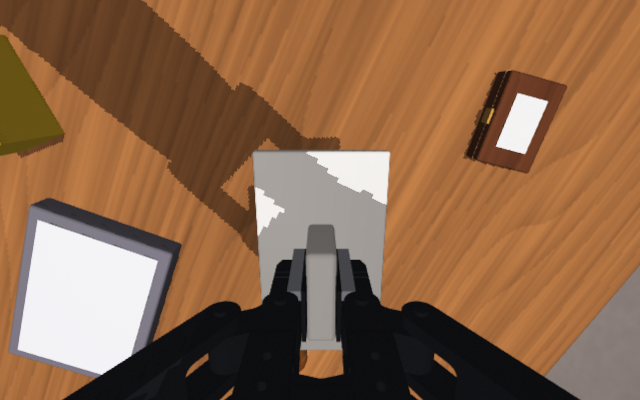

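The lid hangs level with its far edge at row 152, cols 252–390, about 1 mm off the ideal grip. Next I carry it to the shaker.

Emit:
jog_arm --series "0.12 0.017 -0.02 0 0 0.01 -1; 0.25 0.035 -0.02 0 0 0.03 -1; 0.38 0.053 -0.02 0 0 0.05 -1; 0.51 0.07 -0.02 0 0 0.07 -1; 0.64 0.09 -0.02 0 0 0.09 -1; 0.77 0.11 -0.02 0 0 0.11 -1; 0.9 0.13 -0.02 0 0 0.135 -1; 1 0.17 -0.02 0 0 0.135 -1; 1 0.17 -0.02 0 0 0.135 -1; 1 0.17 -0.02 0 0 0.135 -1; 1 0.17 -0.02 0 0 0.135 -1"

```text
time_s: 32.38
eef_pos: [531.3, 281.0, 240.1]
ee_rot: [-0.0, 0.622, 0.783, -0.0]
force: [-0.6, -0.6, -1.8]
grip_width: 0.133
grip_force: 39.3
```

```bash
python3 - <<'E'
from h import *
p=capture('wrist');cv2.imwrite('pics/w12.png',p['img'][...,::-1])
s=sense();e=s['eef_pos']
print(proj(p,pts((500.3,346.5,.23),[[-26,49,74],[26,49,74]],85)).round(1).tolist())
print(proj(p,pts((*e[:2],.23),[[-30,53,10],[30,53,10]],e[2]-33)).round(1).tolist())
go(500.3,346.5,240,.23); go(500.3,346.5,195,.23)
E
```

```text
[[241.6, 10.2], [338.7, 9.9]]
[[249.4, 153.9], [387.7, 153.5]]
move [ 0.1768 -0.0384  0.0005] [-0.0001  0.0001 -0.0008] rows 1.2 at [531.3 281.1 240.2]
move [ 0.1768 -0.0384  0.113 ] [-0.0001  0.0001 -0.0008] rows 1.4 at [531.3 281.1 240.2]
```

View pics/w12.png

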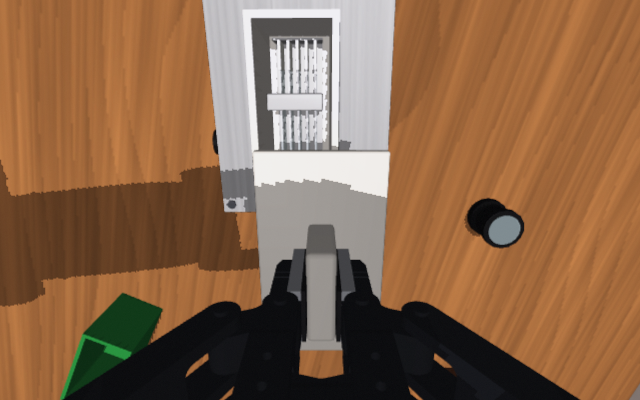

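The dish rim appears at cols 244–341, row 10, and the lid edge at 253–390, row 151. Both are shifted about 1 mm the same way, so the planned offset holds. Lowering it now.

Emit:
jog_arm --series "0.09 -0.02 0 0 0 -0.001 -1; 0.175 -0.038 0 0 0 -0.001 -1; 0.175 -0.038 0.03 0 0 -0.001 -1; 0.175 -0.038 0.06 0 0 -0.001 -1; 0.175 -0.038 0.09 0 0 -0.001 -1; 0.175 -0.038 0.11 0 0 -0.001 -1; 0.175 -0.038 0.12 0 0 -0.001 -1; 0.175 -0.038 0.125 0 0 -0.001 -1; 0.175 -0.038 0.125 0 0 -0.001 -1; 0.175 -0.038 0.125 0 0 -0.001 -1"

```text
time_s: 33.67
eef_pos: [500.3, 346.9, 190.6]
ee_rot: [0.0, 0.621, 0.784, 0.0]
force: [-0.4, -0.2, -1.5]
grip_width: 0.134
grip_force: 39.3
```

Emit:
jog_arm --series "0 0 0.005 0 0 0 -1; 0 0 0.009 0 0 0 -1; 0 0 0.011 0 0 0 -1; 0 0 0.011 0 0 0 -1; 0 0 0.011 0 0 0 -1"

```text
time_s: 34.3
eef_pos: [500.3, 346.9, 186.7]
ee_rot: [0.0, 0.621, 0.784, 0.0]
force: [-1.7, -1.1, 5.9]
grip_width: 0.134
grip_force: 40.3
```

Seated at the expected height of 186.7, with light contact. I'll release and rise.

Emit:
jog_arm --series "0 0 0.01 0 0 0 0; 0 0 0.01 0 0 0 0; 0 0 0.01 0 0 0 0; 0 0 0.01 0 0 0 0; 0 0 -0.05 0 0 0 0; 0 0 -0.12 0 0 0 0; 0 0 -0.2 0 0 0 0; 0 0 -0.25 0 0 0 0; 0 0 -0.25 0 0 0 0; 0 0 -0.25 0 0 0 0"

```text
time_s: 35.55
eef_pos: [499.9, 346.7, 284.6]
ee_rot: [-0.0, 0.621, 0.784, -0.001]
force: [-0.1, 0.1, -0.9]
grip_width: 0.499
grip_force: 0.0
```

```bash
python3 - <<'E'
from h import *
P['stack']=P['pad']
p=capture('wrist'); q=capture('side')
for r in regions_of('lid',p)[:2]: print(r['confidence'],r['point'],fit('lid',[(p,np.array(r['region'],float))],(500,346,.23),154))
for r in regions_of('lid',q)[:2]: print(r['confidence'],r['point'],fit('lid',[(q,np.array(r['region'],float))],(500,346,.23),154))
im=np.vstack([cv2.resize(p['img'][60:360,140:500],(480,300)),cv2.resize(q['img'][50:200,160:400],(480,300))])
cv2.imwrite('pics/end.png',im[...,::-1])
E
```

```text
0.73 [192.8, 320.8] (array([5.00732042e+02, 3.48170024e+02, 2.27035701e-01]), np.float64(0.01824935063063582))
0.67 [84.7, 246.4] (array([4.97682183e+02, 3.43632809e+02, 2.53937047e-01]), np.float64(0.06292393958578268))
```

View pics/end.png

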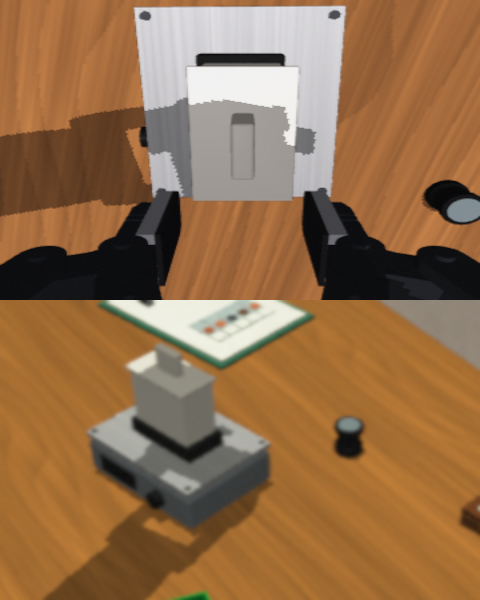

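The lid sits flat and centred on the dish, at about (130,243) in the top crop. The plate, dish and lid are aligned in both views, and the gripper is clear. Handing in.

```bash
python3 -c "
from rig import *
print(finish_job())"
```

```text
the job is handed in; nothing more can be done
None
```

The staining set is stacked on the shaker in the order asked (base plate, dish, rack, lid) and the job is handed in at about 36 s; no verdict came back, but the last pictures showed the lid seated and everything aligned.

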